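# Tamp the soldering bed level

### The job

Take the hand tamper by its handle and use it to push the lumps that stand proud down into their rows, so that all eight lie in one level layer, flat on the tray floor. When the bed is level, lean on it with the tamper with a steady 15 N or so for a second; never push on any lump or on the tray with more than 30 N, and touch the lumps with the tamper only. Then stand the tamper upright on the bench again and let go; do not shift the other things.

Things in the scene. Friction and masses are not known exactly. Their poses are not given: they have to be found in the camera images.
- tray: dark steel soldering tray fixed to the bench: two rows with a low divider between them, a small wire handle at each end. Outside 77 (x) x 134 (y) mm without the handles, floor 6 mm thick, walls 20 mm above the floor. Rows 34 mm wide, 128 mm long along the tray's y, centre lines at x = -18.5 and +18.5 mm. Origin under its centre
- tray_floor (a point): centre of the tray's inner floor, same axes. Four lumps fit in each row in one layer with 8 mm to spare
- lump0: blunt grey lump of smooth, slippery firebrick with bevelled edges, 30 x 30 mm, flat below, with a low crown: 26 to 31 mm high, each differently. About 30 g. Origin 12 mm above its underside. Eight alike, four in each row, mixed anew each time; rigid, as the tray is: once lumps and foot are down, the force rises steeply
- lump1: like lump0, but stands about 14 mm proud at first, wedged on the bevels of its two neighbours in the row. Pushed straight down at its middle it forces them apart and drops in; this takes 1 to 15 N, differently each time; working the tamper a few mm to and fro along the row helps if it sticks
- lump5: like lump1: stands proud at first, in the other row
- lump2: like lump0, on the tray floor
- lump3: like lump0, on the tray floor
- lump4: like lump0, on the tray floor
- lump6: like lump0, on the tray floor
- lump7: like lump0, on the tray floor
- tamper_mid (a point): hand tamper standing upright on the bench: round flat steel foot with a rubber face, 60 mm across and 12 mm thick in all, on it an upright wooden handle of 34 (tamper x) x 26 (tamper y) mm, from 20 to 100 mm above the underside. The point is on its axis, 50 mm above the underside; z points up the handle. 0.2 to 0.42 kg
- amber_tin: small round brass tin, 51 mm across, 19 mm high, origin under its centre; bystander
- ink_bottle: small green bottle, 35 mm across, 40 mm high, origin under its centre; bystander
- doming_block: steel cube with hollows, 34 mm, origin under its centre; bystander
Not all that is in view belongs to the job. What is shaped like the lump7 but brown, pink or purple is not meant.

How it is judged:
On the way, in this order (a step that is already met when the one before it is completed fails the run):
1. the tamper is lifted off the bench (height (world z) of tamper_mid above 0.08 m), for 0.1 s.
2. with all eight lumps level, the bed is pressed with a steady 15 N, give or take 6 (the tray feels 2.4 N more, the lumps' own weight) (z of lump0 in the frame of tray_floor between 0.009 and 0.0155 m and z of lump1 in the frame of tray_floor between 0.009 and 0.0155 m and z of lump2 in the frame of tray_floor between 0.009 and 0.0155 m and z of lump3 in the frame of tray_floor between 0.009 and 0.0155 m and z of lump4 in the frame of tray_floor between 0.009 and 0.0155 m and z of lump5 in the frame of tray_floor between 0.009 and 0.0155 m and z of lump6 in the frame of tray_floor between 0.009 and 0.0155 m and z of lump7 in the frame of tray_floor between 0.009 and 0.0155 m and contact force between tray and anything else between 11.4 and 23.4 N and height (world z) of tamper_mid above 0.07 m), for 0.7 s.
At the end, for the whole second after the job is handed in: all eight lumps lie in the tray in one layer, each lump's origin 9 to 15.5 mm above the tray floor; the tamper stands upright (within 0.08 rad) and still on the bench, its mid point within 4 mm of 50 mm above it (z of lump0 in the frame of tray_floor between 0.009 and 0.0155 m and z of lump1 in the frame of tray_floor between 0.009 and 0.0155 m and z of lump2 in the frame of tray_floor between 0.009 and 0.0155 m and z of lump3 in the frame of tray_floor between 0.009 and 0.0155 m and z of lump4 in the frame of tray_floor between 0.009 and 0.0155 m and z of lump5 in the frame of tray_floor between 0.009 and 0.0155 m and z of lump6 in the frame of tray_floor between 0.009 and 0.0155 m and z of lump7 in the frame of tray_floor between 0.009 and 0.0155 m and height (world z) of tamper_mid between 0.046 and 0.054 m and angle between tamper_mid's own z axis and vertical below 0.08 rad and linear speed of tamper below 0.02 m/s); the robot touches nothing.
It fails at once if the tamper pushes on a lump or on the tray with more than 30 N (contact force between tamper and lump0 above 30 N or contact force between tamper and lump1 above 30 N or contact force between tamper and lump2 above 30 N or contact force between tamper and lump3 above 30 N or contact force between tamper and lump4 above 30 N or contact force between tamper and lump5 above 30 N or contact force between tamper and lump6 above 30 N or contact force between tamper and lump7 above 30 N or contact force between tamper and tray above 30 N).
It fails at once if the gripper touches a lump (contact force between any of the fingers, the arm and lump0 above 1 N or contact force between any of the fingers, the arm and lump1 above 1 N or contact force between any of the fingers, the arm and lump2 above 1 N or contact force between any of the fingers, the arm and lump3 above 1 N or contact force between any of the fingers, the arm and lump4 above 1 N or contact force between any of the fingers, the arm and lump5 above 1 N or contact force between any of the fingers, the arm and lump6 above 1 N or contact force between any of the fingers, the arm and lump7 above 1 N).
It fails at once if a bystander is shifted by more than 20 mm (distance of any of amber_tin, ink_bottle, doming_block from where it was at the start of the episode above 0.02 m).
It also fails if it takes over 61 s, if anything falls off the work surface, if the arm or the gripper's body presses on something with over 40 N, if the wrist force passes 120 N, or if a joint passes its speed limit or range.

### The arm

A 6-joint arm with a two-finger parallel gripper is mounted at the origin on a cart in front of the work surface, level with it; the furniture and walls round the work are solid. World frame = base frame: x ahead of the robot, y to its left, z up, the work surface at z = 0. Lengths are in m, angles in rad, forces in N, time in s.
With the tool pointing down it reaches from about 0.275 to 0.825 m from the base axis. Payload 4.9 kg.
Tool frame: the origin (TCP) lies midway between the tips of the shut fingers; the grasp point (between the pads) lies ctrl.hold_point_z behind it (ctrl.hold_point_z is the distance from the TCP to the grasp point, in m); z points along the fingers, y is the line along which they close (so a half turn about z gives the same grasp; the last joint's range is limited). The gripper opens to 85 mm and grips with 20 to 120 N. Pads are 22 mm wide; open, the fingers measure 114 mm over their backs; the gripper's body (76 mm by 85 mm) begins 54 mm behind the grasp point. The pads swing forward as they close: fully open they stand 13 mm farther back than shut.
Start: joints at [-1.32, 0.326, -0.193, 1.052, 0, 1.437], TCP at [0.206, -0.51, 0.231] pointing down, gripper open.
Joint ranges: [-2.65, 2.65], [-0.97, 1.79], [-1.3, 1.35], [-1.93, 2.1], [-1.47, 1.37], [-3.14, 3.14]. Speed limits (rad/s): [2.57, 2.57, 3.14, 3.14, 3.14, 3.14].

### API

Orientations are given as a 3x3 rotation matrix whose columns are the frame's x, y, z axes.
In Python, from workcell import ctrl gives the robot as it stands.
- The arm moves only by the shell command python3 -m crank 'ROWS'. ROWS is JSON, one flat list of numbers, 7 for each row, row after row: the shift along the world's x, y, z in mm, then the turn, a rotation vector about the world's x, y, z in rad, then the opening, from 0 (shut) to 1 (fully open). A call has 1 to 8 rows; each row shifts and turns the commanded pose from where the row before left it; what a row does not reach is not made up. A row lasts 1/8 s, in which the tool goes at most 62.5 mm and 10.7 degrees, less where a joint would pass 70% of its speed; a pose out of reach is approached as far as the arm can. A call with a gripper value outside its range is refused whole. The fingers move at their own pace and stop on an object; the grip force is fixed at half the most. Time passes only in rows, so rows that do not move let the fingers close. It gives the time, the measured TCP pose, the force, the opening and the grip force at its end, in the units of the state.
- ctrl.get_state(): the state, without advancing time (a new reading comes with each control period).
- ctrl.grab_frame(name): name is "scene" or "top" or "wrist"; returns (picture, depth): 400x640x3 uint8, red, green, blue; 400x640 float32, m along the optical axis (not along the pixel's ray), 0 where there is no reading.
- ctrl.calibration(name): a dict with "intrinsics" (3x3 intrinsics, pixels), "cam_to_world" (4x4, takes a point from camera to world coordinates); the wrist camera has in their place "mount" (4x4, takes a point from camera to tool coordinates, whose origin is the TCP and whose axes are the flange's). Camera axes: x right, y down, z forward; pixel columns grow to the right and rows downward; lengths in m; the calibration is good to about 2 mm. The wrist camera is an equidistant fisheye: a pixel r from the principal point sees the ray r / f radians off the axis. A picture is of the moment at which its call begins: read the wrist's pose just before it. calibration takes no time and is no camera call.
- ctrl.finish_job(): hands the job in; it is judged then, once.
Trained networks look in the newest picture that a camera, given by its name, has taken for a name from the list of things; names that differ only in an ending like _2 or _b are one class to them, and where a whole thing is asked for, a point or a joint stands for the part that bears it (a point fixed in the world has none). Each returns a list of dicts, best first, with "p" (0 to 1); they miss things now and then, are a little off and sometimes report something else, mostly with a low value. They report only what shows in the picture. A call takes as long as a camera call. They do not tell look-alikes from the thing itself.
- ctrl.masks_of(camera, target): "mask" (400x640 bool, what is visible of it) and "centre" ([column, row] in pixels, amid what is visible of it).
The state is a dict: "clock": time; "joints": joint angles; "qvel": joint speeds; "joint_efforts": joint torques, N m; "tcp_pos": TCP position; "tool_rot": TCP orientation; "ft_force": force on the tool from outside, world axes, zero at the start; "torque": the same for the moment, N m; "finger_gap": opening from 0.0 (shut) to 1.0 (fully open); "grasp_force": force on a finger pad.
Only numpy, scipy, OpenCV 4.12 (cv2) and the standard library are available. Lean on these libraries where they do the work, as an engineer would, in place of code of your own. Each camera call takes 0.05 s, during which the arm holds its last target. There are 200 camera calls.

## Working session

There is one attempt and no reset: what is moved stays moved. The work goes in short steps, Python scripts to look and compute and a shell command to move; the robot and the scene stay as the last step left them, time stands still between calls to the robot, and variables do not carry over. Pictures are saved under pics/ and viewed, at most 10 in all, crops included, and the job is handed in when it is done.

```bash
mkdir -p pics
cat > h.py <<'E'
import numpy as np, cv2
from workcell import ctrl
def pts(cam,d):
    c=ctrl.calibration(cam);K=np.array(c["intrinsics"]);T=np.array(c["cam_to_world"])
    v,u=np.mgrid[:400,:640]
    P=np.stack([(u-K[0,2])/K[0,0]*d,(v-K[1,2])/K[1,1]*d,d],-1)
    P=P@T[:3,:3].T+T[:3,3]; P[d==0]=np.nan
    return P
E
python3 - <<'E'
from h import *
ims=[]
for cam in("scene","top"):
    im,d=ctrl.grab_frame(cam);P=pts(cam,d);np.savez(cam,im=im,d=d,P=P);ims.append(im)
    for t in("tray","tamper_mid","lump0","amber_tin","ink_bottle","doming_block"):
        for r in ctrl.masks_of(cam,t)[:9]:
            q=P[r["mask"]];q=q[~np.isnan(q[:,0])]
            if len(q):print(cam,t,round(r["p"],2),np.round(r["centre"]),np.round(np.median(q,0)*1000),"min",np.round(np.percentile(q,2,0)*1000),"max",np.round(np.percentile(q,98,0)*1000))
cv2.imwrite("pics/a.png",ims[0][:,:,::-1]);cv2.imwrite("pics/b.png",ims[1][:,:,::-1])
s=ctrl.get_state();print(s["clock"],s["ft_force"],ctrl.hold_point_z)
E
```

```text
scene tray 0.82 [246. 244.] [569. 143.  19.] min [545.  58.   4.] max [644. 207.  28.]
scene tray 0.56 [250. 236.] [572. 131.  30.] min [562. 114.  19.] max [587. 142.  38.]
scene tray 0.19 [327. 300.] [384.  62.  15.] min [360.  37.   2.] max [409.  85.  21.]
scene tamper_mid 0.62 [386. 174.] [ 573. -189.   38.] min [ 555. -224.    0.] max [ 609. -170.  102.]
scene lump0 0.78 [252. 236.] [572. 130.  30.] min [562. 113.  19.] max [593. 142.  38.]
scene lump0 0.67 [219. 204.] [690. 157.  23.] min [680. 140.   1.] max [707. 172.  31.]
scene lump0 0.65 [224. 234.] [596. 182.  30.] min [587. 167.  20.] max [613. 195.  36.]
scene lump0 0.63 [232. 224.] [601. 158.  44.] min [593. 142.  29.] max [620. 171.  53.]
scene lump0 0.56 [260. 225.] [576. 105.  44.] min [566.  89.  28.] max [594. 118.  50.]
scene lump0 0.56 [270. 214.] [582.  77.  31.] min [573.  64.  23.] max [605.  86.  37.]
scene lump0 0.49 [252. 213.] [618. 104.  31.] min [609.  87.  20.] max [631. 115.  38.]
scene lump0 0.48 [237. 240.] [566. 160.  30.] min [555. 144.  21.] max [580. 173.  35.]
scene lump0 0.48 [243. 224.] [607
[... 1011 characters left out ...]
 88.  36.] max [596. 116.  49.]
top lump0 0.55 [263. 172.] [612. 130.  29.] min [599. 117.  12.] max [626. 141.  34.]
top lump0 0.52 [252. 192.] [569. 157.  28.] min [556. 143.  16.] max [583. 171.  34.]
top lump0 0.51 [246. 234.] [474. 152.  23.] min [461. 138.  16.] max [487. 166.  30.]
top lump0 0.45 [273. 165.] [621.  99.  28.] min [607.  85.  13.] max [638. 114.  36.]
top amber_tin 0.9 [294. 275.] [385.  60.  13.] min [363.  38.   8.] max [408.  83.  20.]
top ink_bottle 0.53 [324. 122.] [730.   1.  35.] min [718. -13.  16.] max [742.  16.  41.]
top doming_block 0.76 [367. 136.] [699. -97.  32.] min [ 681. -117.    5.] max [720. -77.  37.]
0.7 [-0.31444811  0.90106436 -0.0350572 ] 0.0187
```

View pics/a.png

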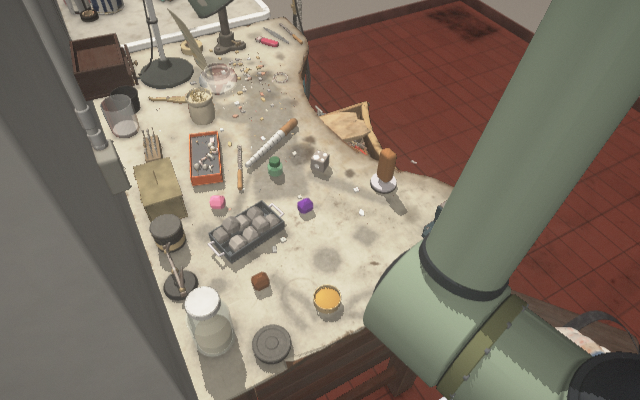

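View pics/b.png

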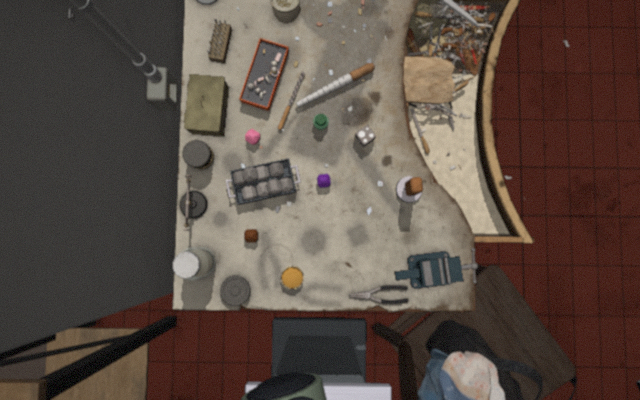

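The only tamper is at scene (386,170) / top (410,188). The tray is at scene (246,232) / top (262,182), with grey lumps. The look-alikes are pink (217,202), purple (305,206) and brown (260,281), and they're outside the tray. The proud lumps are at about (608,154) and (582,102) mm. Next I'll get the handle's yaw, with a confirming crop.

Run:
```python
from h import *
crops=[]
for cam in("scene","top"):
    f=np.load(cam+".npz");P=f["P"];x,y,z=np.moveaxis(P,-1,0)
    near=(abs(x-.58)<.06)&(abs(y+.195)<.06)
    for n,lo,hi in(("handle",.03,.095),("top",.0965,.11),("foot",.005,.0165)):
        q=P[near&(z>lo)&(z<hi)][:,:2]*1000
        if len(q)>3:
            r=cv2.minAreaRect(q.astype(np.float32));print(cam,n,len(q),np.round(q.mean(0),1),np.round(r[0],1),np.round(r[1],1),round(r[2],1))
    q=P[near&(z>.03)];print(np.round(np.nanmax(q,0)*1000),np.round(np.nanmin(q,0)*1000))
    c=(386,172) if cam=="scene" else (410,190)
    crops.append(cv2.resize(f["im"][c[1]-30:c[1]+30,c[0]-35:c[0]+35],None,fx=5,fy=5,interpolation=2))
    q=P[near&(z>.09)]*1000
    if len(q)<60:print(np.round(q).astype(int).tolist())
    # tray yaw from rim
    m=(abs(x-.594)<.07)&(abs(y-.13)<.1)&(z>.012)&(z<.06)
    r=cv2.minAreaRect((P[m][:,:2]*1000).astype(np.float32));print(cam,"tray",r)
cv2.imwrite("pics/c.png",np.hstack(crops)[:,:,::-1])
```

```text
scene handle 369 [ 575.5 -191.3] [ 578.3 -191.6] [37.2 19.5] 38.9
scene top 111 [ 581.7 -196.7] [ 582.5 -197.5] [31.4 24.6] 1.8
scene foot 300 [ 575.5 -189.7] [ 575.6 -186.7] [81.4 82.6] 21.0
[ 599. -183.  104.] [ 564. -212.   30.]
scene tray ((595.3370971679688, 129.21142578125), (80.02714538574219, 162.2860565185547), 12.980366706848145)
top handle 140 [ 580.9 -190.8] [ 583.6 -198.3] [33.7 26. ] 4.9
top top 116 [ 582.9 -199. ] [ 583.6 -198.9] [30.3 22.8] 7.3
top foot 276 [ 579.5 -190.4] [ 582.5 -195.2] [57.2 50.8] 24.6
[ 600. -185.  101.] [ 566. -211.   30.]
top tray ((596.363525390625, 128.9304656982422), (78.08353424072266, 162.9112548828125), 13.102889060974121)
```

View pics/c.png

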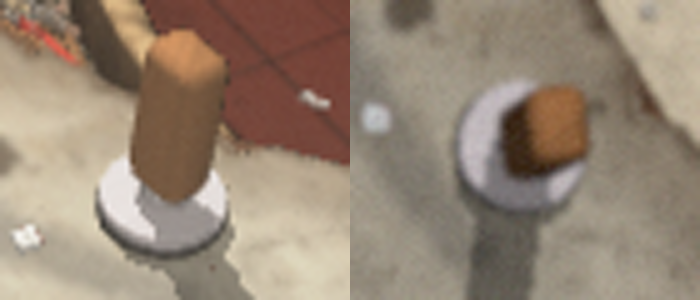

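The crop confirms it: a wooden handle on a round steel foot, with the axis at about (583,-198) mm. The handle's long side runs along world x at about +6°, so the fingers will close along y.

Run:
```python
from h import *
from scipy.spatial.transform import Rotation as R
s=ctrl.get_state();T=np.array(s["tool_rot"]);print(np.round(T,3),s["tcp_pos"],s["clock"])
a=np.radians(6)
for sg in(1,-1):
    y=sg*np.array([-np.sin(a),np.cos(a),0]);z=np.array([0,0,-1.]);G=np.stack([np.cross(y,z),y,z],1)
    print(R.from_matrix(G@T.T).as_rotvec())
print((np.array([.583,-.198,.231])-s["tcp_pos"])*1000)
```

```text
[[ 0.927  0.375  0.   ]
 [ 0.375 -0.927 -0.   ]
 [-0.     0.    -1.   ]] [ 0.2064669  -0.50980836  0.23132118] 0.7
[4.12664002e-06 1.06938746e-04 2.86153168e+00]
[ 7.42531424e-05 -2.86534115e-06 -2.80060973e-01]
[ 3.76533100e+02  3.11808364e+02 -3.21183362e-01]
```

```bash
python3 -m crank '[40,33,0,0,0,-0.035,1, 40,33,0,0,0,-0.035,1, 40,33,0,0,0,-0.035,1, 40,33,0,0,0,-0.035,1, 40,33,0,0,0,-0.035,1, 40,33,0,0,0,-0.035,1, 40,33,0,0,0,-0.035,1, 40,33,0,0,0,-0.035,1]'; python3 -m crank '[40,33,0,0,0,0,1, 16.5,15,0,0,0,0,1, 0,0,0,0,0,0,1]'
```

```text
clock: 1.7
tcp_pos: [0.5278, -0.2446, 0.2314]
tool_rot: [[0.995, 0.104, 0.0], [0.104, -0.995, -0.0], [0.0, 0.0, -1.0]]
ft_force: [0.6, -0.6, -0.6]
finger_gap: 1.0
grasp_force: 0.0
clock: 2.08
tcp_pos: [0.5835, -0.1969, 0.2309]
tool_rot: [[0.994, 0.107, -0.001], [0.107, -0.994, -0.0], [-0.001, 0.0, -1.0]]
ft_force: [0.4, -0.3, -1.3]
finger_gap: 0.999
grasp_force: 0.0
```

```bash
python3 -m crank '[0,0,-40,0,0,0,1, 0,0,-40,0,0,0,1, 0,0,-35,0,0,0,1, 0,0,-30,0,0,0,1, 0,0,-20,0,0,0,1, 0,0,-15,0,0,0,1, 0,0,0,0,0,0,1, 0,0,0,0,0,0,1]'; python3 -m crank '[0,0,0,0,0,0,0.5, 0,0,0,0,0,0,0, 0,0,0,0,0,0,0, 0,0,0,0,0,0,0, 0,0,0,0,0,0,0, 0,0,0,0,0,0,0]'; python3 -m crank '[0,0,10,0,0,0,0, 0,0,20,0,0,0,0, 0,0,30,0,0,0,0, 0,0,20,0,0,0,0, 0,0,0,0,0,0,0, 0,0,0,0,0,0,0]'
python3 - <<'E'
from h import *
im,d=ctrl.grab_frame("top");P=pts("top",d);im2,d2=ctrl.grab_frame("scene");
cv2.imwrite("pics/d.png",np.hstack([cv2.resize(i[100:260,300:480],None,fx=2,fy=2) for i in(im,im2)])[:,:,::-1])
E
```

```text
clock: 3.08
tcp_pos: [0.5833, -0.1985, 0.0522]
tool_rot: [[0.995, 0.104, 0.001], [0.104, -0.995, -0.001], [0.001, 0.001, -1.0]]
ft_force: [0.2, -0.3, 0.2]
finger_gap: 1.001
grasp_force: 0.0
clock: 3.82
tcp_pos: [0.5831, -0.1979, 0.0516]
tool_rot: [[0.995, 0.105, 0.0], [0.105, -0.995, -0.0], [0.0, 0.0, -1.0]]
ft_force: [-0.4, -0.9, 4.2]
finger_gap: 0.296
grasp_force: 59.9
clock: 4.58
tcp_pos: [0.5823, -0.1975, 0.1303]
tool_rot: [[0.995, 0.105, -0.001], [0.105, -0.995, 0.001], [-0.001, -0.001, -1.0]]
ft_force: [-0.8, -0.2, -3.0]
finger_gap: 0.297
grasp_force: 59.2
```

View pics/d.png

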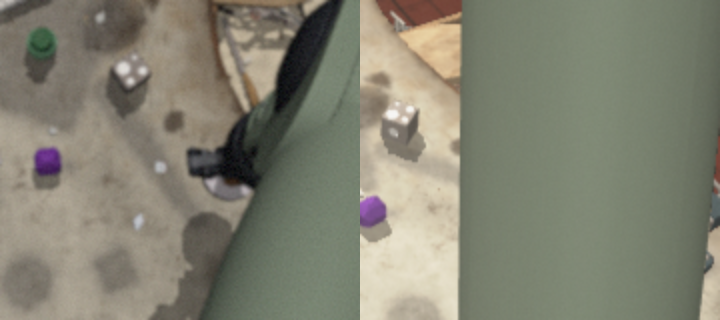

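Held: 25 mm opening, about 3 N of weight, underside = TCP z − 51.6 mm. Next I'll go over the first proud lump (583,102).

```bash
python3 -m crank '[0,40,0,0,0,0,0, 0,45,0,0,0,0,0, 0,45,0,0,0,0,0, 0,45,0,0,0,0,0, 0,45,0,0,0,0,0, 0,45,0,0,0,0,0, 0,35,0,0,0,0,0, 0,0,0,0,0,0,0]'; python3 -m crank '[0.5,0,-10,0,0,0,0, 0,0,-8,0,0,0,0, 0,0,0,0,0,0,0, 0,0,0,0,0,0,0]'
```

```text
clock: 5.68
tcp_pos: [0.582, 0.1047, 0.1302]
tool_rot: [[0.994, 0.109, -0.002], [0.109, -0.994, 0.0], [-0.002, -0.001, -1.0]]
ft_force: [0.8, -0.7, -2.7]
finger_gap: 0.303
grasp_force: 59.8
clock: 6.18
tcp_pos: [0.5835, 0.1016, 0.1131]
tool_rot: [[0.995, 0.104, -0.0], [0.104, -0.995, -0.0], [-0.0, -0.0, -1.0]]
ft_force: [0.0, 0.2, -2.4]
finger_gap: 0.293
grasp_force: 59.8
```

```bash
python3 -m crank '[0,0,-2,0,0,0,0, 0,0,-2,0,0,0,0, 0,0,-2,0,0,0,0, 0,0,-1,0,0,0,0, 0,0,-1,0,0,0,0, 0,0,0,0,0,0,0]'; python3 -m crank '[0,0,-1,0,0,0,0, 0,0,-1,0,0,0,0]'; python3 -m crank '[0,0,-1,0,0,0,0, 0,0,0,0,0,0,0]'
```

```text
clock: 6.92
tcp_pos: [0.5834, 0.1022, 0.1052]
tool_rot: [[0.995, 0.105, -0.0], [0.105, -0.995, -0.0], [-0.0, 0.0, -1.0]]
ft_force: [0.5, 0.3, -2.3]
finger_gap: 0.296
grasp_force: 59.8
clock: 7.18
tcp_pos: [0.5835, 0.1022, 0.1033]
tool_rot: [[0.995, 0.105, 0.0], [0.105, -0.995, 0.0], [0.0, -0.0, -1.0]]
ft_force: [-0.1, -0.7, -2.4]
finger_gap: 0.296
grasp_force: 59.8
clock: 7.42
tcp_pos: [0.5834, 0.1022, 0.1022]
tool_rot: [[0.995, 0.105, -0.0], [0.105, -0.995, 0.0], [-0.0, -0.0, -1.0]]
ft_force: [-0.1, -0.2, -1.6]
finger_gap: 0.297
grasp_force: 59.8
```

```bash
for i in 1 2 3 4; do :; done; python3 -m crank '[0,0,-1,0,0,0,0, 0,0,0,0,0,0,0]'|grep -E 'tcp|ft_'; python3 -m crank '[0,0,-1,0,0,0,0, 0,0,0,0,0,0,0]'|grep -E 'tcp|ft_'; python3 -m crank '[0,0,-0.5,0,0,0,0, 0,0,0,0,0,0,0]'|grep -E 'tcp|ft_'
```

```text
tcp_pos: [0.5834, 0.1022, 0.1012]
ft_force: [-0.1, -0.2, -2.6]
tcp_pos: [0.5834, 0.1022, 0.1002]
ft_force: [-0.3, -0.1, -2.8]
tcp_pos: [0.5834, 0.1022, 0.0997]
ft_force: [-0.1, -0.4, -2.6]
```

```bash
python3 -m crank '[0,0,-1,0,0,0,0, 0,0,0,0,0,0,0]'|grep -E 'tcp|ft_'; python3 -m crank '[0,0,-1,0,0,0,0, 0,0,0,0,0,0,0]'|grep -E 'tcp|ft_'; python3 -m crank '[0,0,-1,0,0,0,0, 0,0,0,0,0,0,0]'|grep -E 'tcp|ft_'
```

```text
tcp_pos: [0.5836, 0.1022, 0.0988]
ft_force: [0.7, 0.1, -1.9]
tcp_pos: [0.5836, 0.1023, 0.0979]
ft_force: [-0.3, 0.6, -1.0]
tcp_pos: [0.5837, 0.1024, 0.097]
ft_force: [-0.1, 1.1, 1.1]
```

```bash
python3 -m crank '[0,0,-1,0,0,0,0, 0,0,0,0,0,0,0]'|grep -E 'tcp|ft_'; python3 -m crank '[0,0,-1,0,0,0,0, 0,0,0,0,0,0,0]'|grep -E 'tcp|ft_'; python3 -m crank '[0,0,-1,0,0,0,0, 0,0,0,0,0,0,0]'|grep -E 'tcp|ft_'
```

```text
tcp_pos: [0.5837, 0.1024, 0.096]
ft_force: [0.7, 1.3, 2.4]
tcp_pos: [0.583, 0.1018, 0.0943]
ft_force: [-0.8, -0.1, -2.5]
tcp_pos: [0.5829, 0.102, 0.0931]
ft_force: [0.2, 0.5, -1.8]
```

```bash
python3 -m crank '[0,0,-1,0,0,0,0, 0,0,0,0,0,0,0]'|grep -E 'tcp|ft_'; python3 -m crank '[0,0,-1,0,0,0,0, 0,0,0,0,0,0,0]'|grep -E 'tcp|ft_'; python3 -m crank '[0,0,-1,0,0,0,0, 0,0,0,0,0,0,0]'|grep -E 'tcp|ft_'
```

```text
tcp_pos: [0.5833, 0.1021, 0.0926]
ft_force: [0.5, -0.2, -1.9]
tcp_pos: [0.5834, 0.1022, 0.0917]
ft_force: [-0.2, 0.1, -1.8]
tcp_pos: [0.5834, 0.1022, 0.0907]
ft_force: [-0.1, 0.6, -1.9]
```

```bash
python3 -m crank '[0,0,-0.6,0,0,0,0, 0,0,0,0,0,0,0]'|grep -E 'tcp|ft_'; python3 -m crank '[0,0,-0.6,0,0,0,0, 0,0,0,0,0,0,0]'|grep -E 'tcp|ft_'
```

```text
tcp_pos: [0.5834, 0.1022, 0.0901]
ft_force: [0.6, -0.2, -2.4]
tcp_pos: [0.5834, 0.1022, 0.0895]
ft_force: [-0.1, -0.2, -2.5]
```

```bash
python3 -m crank '[0,0,-0.5,0,0,0,0, 0,0,0,0,0,0,0]'|grep -E 'tcp|ft_'; python3 -m crank '[0,0,-0.5,0,0,0,0, 0,0,0,0,0,0,0]'|grep -E 'tcp|ft_'; python3 -m crank '[0,0,-0.5,0,0,0,0, 0,0,0,0,0,0,0]'|grep -E 'tcp|ft_'
```

```text
tcp_pos: [0.5834, 0.1022, 0.089]
ft_force: [0.6, -0.4, -2.6]
tcp_pos: [0.5834, 0.1022, 0.0885]
ft_force: [-0.8, -0.5, -1.5]
tcp_pos: [0.5834, 0.1022, 0.088]
ft_force: [-0.1, 0.9, -2.1]
```

```bash
python3 -m crank '[0,0,-0.5,0,0,0,0, 0,0,0,0,0,0,0]'|grep -E 'tcp|ft_'; python3 -m crank '[0,0,-0.5,0,0,0,0, 0,0,0,0,0,0,0]'|grep -E 'tcp|ft_'
```

```text
tcp_pos: [0.5835, 0.1022, 0.0875]
ft_force: [-0.1, 1.1, -2.6]
tcp_pos: [0.5834, 0.1022, 0.087]
ft_force: [-0.3, 0.4, -2.0]
```

```bash
python3 -m crank '[0,0,-0.5,0,0,0,0, 0,0,0,0,0,0,0]'|grep -E 'tcp|ft_'; python3 -m crank '[0,0,-0.5,0,0,0,0, 0,0,0,0,0,0,0]'|grep -E 'tcp|ft_'
```

```text
tcp_pos: [0.5836, 0.1022, 0.0868]
ft_force: [-0.2, -0.8, -1.3]
tcp_pos: [0.5838, 0.1022, 0.0866]
ft_force: [-0.6, -0.5, 3.5]
```

```bash
python3 -m crank '[0,0,-0.4,0,0,0,0, 0,0,0,0,0,0,0]'|grep -E 'tcp|ft_'; python3 -m crank '[0,0,-0.4,0,0,0,0, 0,0,0,0,0,0,0]'|grep -E 'tcp|ft_'
```

```text
tcp_pos: [0.584, 0.1022, 0.0865]
ft_force: [-2.0, 0.0, 5.3]
tcp_pos: [0.584, 0.1022, 0.0864]
ft_force: [-2.0, -1.9, 9.5]
```

The first lump went in, and the rise is now stiff. Lifting and going to the second at (609,154).

```bash
python3 -m crank '[0,0,10,0,0,0,0, 0,0,18,0,0,0,0, 13,26,0,0,0,0,0, 12.5,26,0,0,0,0,0, 0,0,-5,0,0,0,0, 0,0,-5,0,0,0,0, 0,0,0,0,0,0,0]'; python3 -m crank '[0,0,-1,0,0,0,0, 0,0,-1,0,0,0,0, 0,0,-1,0,0,0,0, 0,0,0,0,0,0,0]'|grep -E 'tcp|ft_';python3 -m crank '[0,0,-1,0,0,0,0, 0,0,0,0,0,0,0]'|grep -E 'tcp|ft_'
```

```text
clock: 14.05
tcp_pos: [0.6086, 0.1463, 0.1023]
tool_rot: [[0.993, 0.116, -0.003], [0.116, -0.993, 0.005], [-0.002, -0.005, -1.0]]
ft_force: [0.1, -0.5, -1.8]
finger_gap: 0.298
grasp_force: 60.0
tcp_pos: [0.6103, 0.1469, 0.1008]
ft_force: [-0.1, -0.5, 1.1]
tcp_pos: [0.6103, 0.147, 0.0997]
ft_force: [0.0, -1.3, 2.3]
```

```bash
python3 -m crank '[0,0,6,0,0,0,0, 0,3.5,0,0,0,0,0, 0,3.5,0,0,0,0,0, 0,0,0,0,0,0,0]'; python3 -c "
from h import *
im,d=ctrl.grab_frame('top');im2,d=ctrl.grab_frame('scene')
cv2.imwrite('pics/e.png',np.hstack([cv2.resize(i,None,fx=4,fy=4) for i in(im[140:220,215:310],im2[190:270,200:295])])[:,:,::-1])"
```

```text
clock: 15.3
tcp_pos: [0.6098, 0.1514, 0.1049]
tool_rot: [[0.992, 0.123, -0.002], [0.123, -0.992, 0.008], [-0.001, -0.008, -1.0]]
ft_force: [0.7, -0.3, -2.4]
finger_gap: 0.304
grasp_force: 60.1
```

View pics/e.png

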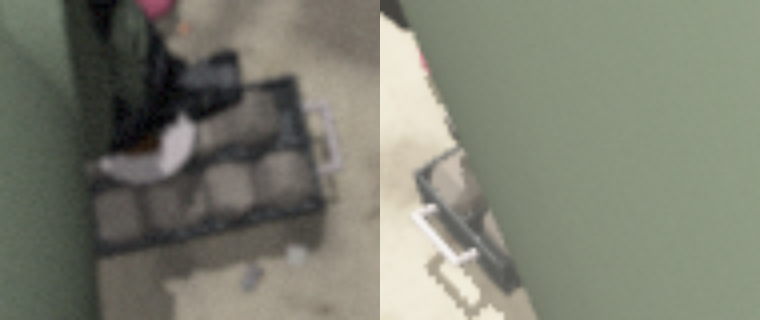

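The picture shows row A level and the foot over row B. The tool is drifting slightly, so I'm checking for a joint limit.

```bash
python3 -c "
from h import *
s=ctrl.get_state();print(np.round(s['joints'],3),s['tcp_pos'],s['joint_efforts'],s['torque'])"
```

```text
[ 0.122  0.571 -0.145  0.855  0.008  3.141] [0.60995929 0.15125549 0.10504393] [ 6.25788141e-02 -5.57931805e+01  2.47099489e+01  4.10923458e-03
  3.75610474e-02 -4.20809465e-05] [-0.00175392  0.05774889 -0.02245631]
```

Joint 6 is at its limit. The foot is round, so I'll yaw the tool +0.2 about z and carry on.

```bash
python3 -m crank '[0,0,2,0,0,0.1,0, 0,0,0,0,0,0.1,0, 0,0,0,0,0,0,0, 0,0,0,0,0,0,0]'; python3 -c "
from h import *
print(np.round(ctrl.get_state()['joints'],3))"
```

```text
clock: 15.9
tcp_pos: [0.6101, 0.1511, 0.1072]
tool_rot: [[0.949, 0.316, -0.003], [0.316, -0.949, 0.008], [-0.0, -0.008, -1.0]]
ft_force: [0.1, 0.3, -2.7]
finger_gap: 0.293
grasp_force: 60.0
[ 0.122  0.57  -0.141  0.862  0.008  2.942]
```

```bash
python3 -m crank '[-1,3,-4,-0.008,-0.003,0,0, 0,0,0,0,0,0,0]'|grep -E 'tcp|ft_|rot'; python3 -m crank '[0,0,-2,0,0,0,0, 0,0,-1,0,0,0,0, 0,0,0,0,0,0,0]'|grep -E 'tcp|ft_'; python3 -m crank '[0,0,-1,0,0,0,0, 0,0,0,0,0,0,0]'|grep -E 'tcp|ft_|rot'
```

```text
tcp_pos: [0.6085, 0.1546, 0.1027]
tool_rot: [[0.948, 0.317, -0.001], [0.317, -0.948, -0.0], [-0.001, 0.0, -1.0]]
ft_force: [0.6, -0.3, -1.4]
tcp_pos: [0.6091, 0.1541, 0.1002]
ft_force: [-0.1, -0.7, -2.5]
tcp_pos: [0.6094, 0.1541, 0.0996]
tool_rot: [[0.948, 0.317, 0.001], [0.317, -0.948, -0.0], [0.001, 0.001, -1.0]]
ft_force: [0.3, -0.2, -1.0]
```

```bash
python3 -m crank '[0,0,-1,0,0,0,0, 0,0,0,0,0,0,0]'|grep -E 'tcp|ft_'; python3 -m crank '[0,0,-1,0,0,0,0, 0,0,0,0,0,0,0]'|grep -E 'tcp|ft_|rot'; python3 -m crank '[0,0,-1,0,0,0,0, 0,0,0,0,0,0,0]'|grep -E 'tcp|ft_'
```

```text
tcp_pos: [0.6097, 0.154, 0.0987]
ft_force: [-0.2, -0.1, 2.1]
tcp_pos: [0.6084, 0.1544, 0.0966]
tool_rot: [[0.948, 0.317, -0.001], [0.317, -0.948, 0.0], [-0.001, -0.001, -1.0]]
ft_force: [0.5, 0.4, -2.5]
tcp_pos: [0.6086, 0.1542, 0.0957]
ft_force: [-0.6, 0.5, -2.0]
```

It dropped. I'll go on down, finer near the end.

```bash
python3 -m crank '[0,0,-1.5,0,0,0,0, 0,0,-1.5,0,0,0,0, 0,0,0,0,0,0,0]'|grep -E 'tcp|ft_'; python3 -m crank '[0,0,-1,0,0,0,0, 0,0,-1,0,0,0,0, 0,0,0,0,0,0,0]'|grep -E 'tcp|ft_|rot'; python3 -m crank '[0,0,-0.6,0,0,0,0, 0,0,-0.6,0,0,0,0, 0,0,0,0,0,0,0]'|grep -E 'tcp|ft_'
```

```text
tcp_pos: [0.609, 0.1542, 0.0931]
ft_force: [-0.3, -0.5, -2.9]
tcp_pos: [0.6091, 0.1542, 0.0912]
tool_rot: [[0.948, 0.317, 0.0], [0.317, -0.948, -0.0], [0.0, 0.0, -1.0]]
ft_force: [0.1, -0.8, -2.7]
tcp_pos: [0.6091, 0.1542, 0.09]
ft_force: [-0.8, 0.1, -2.6]
```

```bash
for i in 1; do python3 -m crank '[0,0,-0.5,0,0,0,0, 0,0,-0.5,0,0,0,0, 0,0,0,0,0,0,0]'|grep -E 'tcp|ft_'; done;  python3 -m crank '[0,0,-0.5,0,0,0,0, 0,0,-0.5,0,0,0,0, 0,0,0,0,0,0,0]'|grep -E 'clock|tcp|ft_|rot'
```

```text
tcp_pos: [0.6091, 0.1542, 0.089]
ft_force: [0.1, 0.1, -2.0]
clock: 19.4
tcp_pos: [0.6091, 0.1542, 0.088]
tool_rot: [[0.948, 0.317, 0.0], [0.317, -0.948, -0.0], [0.0, 0.0, -1.0]]
ft_force: [0.0, -0.5, -2.3]
```

```bash
python3 -m crank '[0,0,-0.5,0,0,0,0, 0,0,-0.5,0,0,0,0, 0,0,0,0,0,0,0]'|grep -E 'tcp|ft_'; python3 -m crank '[0,0,-0.5,0,0,0,0, 0,0,0,0,0,0,0]'|grep -E 'clock|tcp|ft_|rot'
```

```text
tcp_pos: [0.6095, 0.154, 0.0874]
ft_force: [0.3, -0.8, -0.0]
clock: 20.02
tcp_pos: [0.6089, 0.1543, 0.0863]
tool_rot: [[0.948, 0.317, -0.0], [0.317, -0.948, 0.0], [-0.0, -0.0, -1.0]]
ft_force: [-0.5, 0.1, -1.8]
```

```bash
python3 -m crank '[0,0,-0.5,0,0,0,0, 0,0,0,0,0,0,0]'|grep -E 'tcp|ft_'; python3 -m crank '[0,0,-0.5,0,0,0,0, 0,0,0,0,0,0,0]'|grep -E 'clock|tcp|ft_|rot'
```

```text
tcp_pos: [0.609, 0.1542, 0.086]
ft_force: [0.0, -0.5, -1.0]
clock: 20.52
tcp_pos: [0.6093, 0.1541, 0.0858]
tool_rot: [[0.948, 0.317, 0.001], [0.317, -0.948, -0.0], [0.001, 0.001, -1.0]]
ft_force: [0.2, -0.8, 2.3]
```

```bash
python3 -m crank '[0,0,-0.5,0,0,0,0, 0,0,0,0,0,0,0]'|grep -E 'tcp|ft_'; python3 -m crank '[0,0,-0.4,0,0,0,0, 0,0,0,0,0,0,0, 0,0,0,0,0,0,0]'|grep -E 'clock|tcp|ft_|rot'
```

```text
tcp_pos: [0.6095, 0.1539, 0.0857]
ft_force: [-0.8, -1.9, 5.4]
clock: 21.15
tcp_pos: [0.6095, 0.1539, 0.0856]
tool_rot: [[0.948, 0.317, 0.002], [0.317, -0.948, -0.001], [0.001, 0.001, -1.0]]
ft_force: [-2.0, -2.5, 7.2]
```

Firm. Lifting and backing off to measure the bed.

```bash
python3 -m crank '[0,0,10,0,0,0,0, 0,0,30,0,0,0,0, 0,-40,0,0,0,0,0, 0,-50,0,0,0,0,0, 0,-50,0,0,0,0,0, 0,-50,0,0,0,0,0, 0,-30,0,0,0,0,0, 0,0,0,0,0,0,0]'
python3 - <<'E'
from h import *
ims=[]
a=np.radians(13);c=np.array([.5958,.129]);X=np.array([np.cos(a),np.sin(a)]);Y=np.array([-np.sin(a),np.cos(a)])
for cam in("top","scene"):
    im,d=ctrl.grab_frame(cam);P=pts(cam,d);ims.append(im);q=P.reshape(-1,3);q=q[~np.isnan(q[:,0])]
    u=(q[:,:2]-c)@X*1000;v=(q[:,:2]-c)@Y*1000
    for x0 in(-18.5,18.5):
        print(cam,x0,[(v0,round(float(np.median(q[m,2])*1000),1),round(float(np.percentile(q[m,2],95)*1000),1)) for v0 in range(-60,61,8) if (m:=(abs(u-x0)<9)&(abs(v-v0)<4)&(q[:,2]<.07)).sum()>2])
cv2.imwrite('pics/f.png',np.hstack([cv2.resize(i,None,fx=4,fy=4,interpolation=2) for i in(ims[0][140:220,215:310],ims[1][190:270,200:295])])[:,:,::-1])
E
```

```text
clock: 22.15
tcp_pos: [0.6091, -0.0678, 0.1244]
tool_rot: [[0.95, 0.314, 0.0], [0.314, -0.95, 0.0], [0.0, -0.0, -1.0]]
ft_force: [0.1, 0.3, -2.2]
finger_gap: 0.296
grasp_force: 59.9
top -18.5 [(-60, 27.1, 30.7), (-52, 31.6, 35.8), (-44, 31.6, 35.1), (-36, 24.8, 29.0), (-28, 30.5, 34.7), (-20, 33.7, 36.2), (-12, 32.2, 35.8), (-4, 24.5, 29.2), (4, 29.4, 31.8), (12, 33.9, 38.1), (20, 29.3, 34.8), (28, 24.8, 29.1), (36, 30.3, 33.7), (44, 31.0, 33.7), (52, 27.2, 32.0), (60, 5.8, 23.1)]
top 18.5 [(-60, 5.3, 25.6), (-52, 29.5, 32.9), (-44, 33.1, 37.3), (-36, 29.7, 35.0), (-28, 24.0, 29.3), (-20, 30.0, 32.2), (-12, 30.7, 34.4), (-4, 29.4, 33.6), (4, 29.3, 34.1), (12, 32.2, 36.1), (20, 32.3, 35.7), (28, 29.2, 33.3), (36, 24.3, 30.9), (44, 31.1, 35.0), (52, 31.6, 34.2), (60, 25.7, 30.5)]
scene -18.5 [(-60, 28.8, 32.5), (-52, 35.1, 36.3), (-44, 33.4, 36.5), (-36, 27.5, 31.6), (-28, 33.8, 35.3), (-20, 35.7, 39.0), (-12, 33.0, 36.7), (-4, 26.0, 31.0), (4, 31.4, 35.7), (12, 36.9, 39.9), (20, 32.1, 35.3), (28, 26.3, 29.4), (36, 32.8, 34.0), (44, 32.9, 34.9), (52, 29.3, 33.9), (60, 22.6, 26.1)]
scene 18.5 [(-60, 20.8, 26.4), (-52, 30.7, 33.4), (-44, 35.2, 37.6), (-36, 32.4, 36.2), (-28, 26.3, 28.9), (-20, 31.9, 35.1), (-12, 32.7, 34.6), (-4, 31.1, 34.2), (4, 32.1, 35.6), (12, 35.5, 37.5), (20, 35.3, 36.5), (28, 28.5, 34.7), (36, 28.5, 30.0), (44, 33.7, 36.2), (52, 33.8, 35.9), (60, 28.9, 32.8)]
```

View pics/f.png

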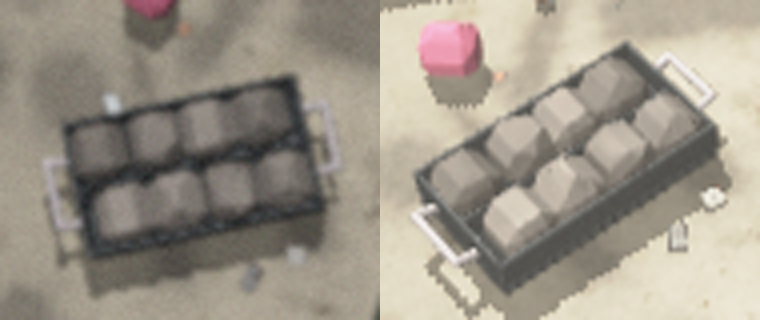

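The picture shows four lumps per row, no overlaps. The tops are at 32–38 mm (floor 6 + 26–31 mm), so the bed is level. I'll press at the centre (596,129).

```bash
python3 -m crank '[-2,30,0,0,0,0,0, -2,40,0,0,0,0,0, -3,45,0,0,0,0,0, -3,45,0,0,0,0,0, -3,37,0,0,0,0,0, 0,0,-15,0,0,0,0, 0,0,-10,0,0,0,0, 0,0,-5,0,0,0,0]'|grep -E 'clock|tcp|ft_'; python3 -m crank '[0,0,-2,0,0,0,0, 0,0,-2,0,0,0,0, 0,0,0,0,0,0,0]'|grep -E 'clock|tcp|ft_|-'
```

```text
clock: 23.25
tcp_pos: [0.5953, 0.1306, 0.0934]
ft_force: [0.2, -0.0, -1.7]
clock: 23.62
tcp_pos: [0.5964, 0.1308, 0.0908]
tool_rot: [[0.949, 0.316, 0.001], [0.316, -0.949, -0.0], [0.001, 0.0, -1.0]]
ft_force: [0.1, -0.2, -2.1]
```

```bash
python3 -m crank '[0,-1,-1,0,0,0,0, 0,0,-1,0,0,0,0, 0,0,0,0,0,0,0]'|grep -E 'clock|tcp|ft_'; python3 -m crank '[0,0,-0.6,0,0,0,0, 0,0,-0.6,0,0,0,0, 0,0,0,0,0,0,0]'|grep -E 'clock|tcp|ft_'; python3 -m crank '[0,0,-0.5,0,0,0,0, 0,0,0,0,0,0,0]'|grep -E 'clock|tcp|ft_|-'
```

```text
clock: 24.0
tcp_pos: [0.5961, 0.1302, 0.0887]
ft_force: [-0.1, -0.9, -1.8]
clock: 24.38
tcp_pos: [0.5965, 0.1302, 0.0882]
ft_force: [-1.0, 0.1, 4.9]
clock: 24.62
tcp_pos: [0.5966, 0.1303, 0.0881]
tool_rot: [[0.948, 0.317, 0.002], [0.317, -0.948, -0.0], [0.002, 0.001, -1.0]]
ft_force: [-2.3, -0.3, 8.0]
```

```bash
python3 -m crank '[0,0,-0.5,0,0,0,0, 0,0,0,0,0,0,0]'|grep -E 'clock|tcp|ft_'; python3 -m crank '[0,0,-0.5,0,0,0,0, 0,0,0,0,0,0,0]'|grep -E 'clock|tcp|ft_|-'
```

```text
clock: 24.88
tcp_pos: [0.5968, 0.1303, 0.088]
ft_force: [-3.0, 0.0, 10.1]
clock: 25.12
tcp_pos: [0.5969, 0.1303, 0.088]
tool_rot: [[0.948, 0.317, 0.003], [0.317, -0.948, -0.0], [0.002, 0.001, -1.0]]
ft_force: [-3.0, -0.5, 13.1]
```

Pushing at about 15.5 N. Holding.

```bash
python3 -m crank '[0,0,0,0,0,0,0, 0,0,0,0,0,0,0, 0,0,0,0,0,0,0, 0,0,0,0,0,0,0]'|grep -E 'clock|tcp|ft_';python3 -m crank '[0,0,0,0,0,0,0, 0,0,0,0,0,0,0, 0,0,0,0,0,0,0, 0,0,0,0,0,0,0, 0,0,0,0,0,0,0, 0,0,0,0,0,0,0, 0,0,0,0,0,0,0, 0,0,0,0,0,0,0]'|grep -E 'clock|tcp|ft_'
```

```text
clock: 25.62
tcp_pos: [0.5969, 0.1303, 0.088]
ft_force: [-3.4, -0.5, 12.8]
clock: 26.62
tcp_pos: [0.5969, 0.1303, 0.088]
ft_force: [-2.4, -1.3, 13.0]
```

Run:
```python
from h import *
a=np.radians(13);c=np.array([.5958,.129]);X=np.array([np.cos(a),np.sin(a)]);Y=np.array([-np.sin(a),np.cos(a)])
for cam in("top","scene"):
    P=np.load(cam+".npz")["P"];q=P.reshape(-1,3);q=q[~np.isnan(q[:,0])]
    u=(q[:,:2]-c)@X*1000;v=(q[:,:2]-c)@Y*1000
    for x0 in(-18.5,18.5):
        print(cam,x0,[(v0,round(float(np.median(q[m,2])*1000),1),round(float(np.percentile(q[m,2],95)*1000),1)) for v0 in range(-60,61,8) if (m:=(abs(u-x0)<9)&(abs(v-v0)<4)&(q[:,2]<.07)).sum()>2])
```

```text
top -18.5 [(-60, 24.2, 30.2), (-52, 31.3, 35.9), (-44, 31.9, 36.7), (-36, 39.1, 44.8), (-28, 45.4, 48.2), (-20, 45.9, 49.7), (-12, 41.6, 44.4), (-4, 32.3, 36.4), (4, 33.1, 36.5), (12, 27.6, 31.8), (20, 22.8, 27.4), (28, 30.3, 33.8), (36, 29.9, 33.0), (44, 28.7, 32.4), (52, 5.2, 25.3), (60, 5.3, 14.8)]
top 18.5 [(-60, 4.8, 7.5), (-52, 6.4, 25.1), (-44, 27.7, 32.8), (-36, 33.4, 36.8), (-28, 30.8, 35.9), (-20, 21.1, 25.4), (-12, 27.6, 32.1), (-4, 31.0, 34.3), (4, 30.5, 33.6), (12, 40.7, 45.0), (20, 48.0, 51.1), (28, 47.3, 51.6), (36, 39.5, 43.8), (44, 30.3, 33.5), (52, 31.5, 34.7), (60, 26.3, 30.3)]
scene -18.5 [(-60, 27.3, 31.6), (-52, 34.5, 37.2), (-44, 34.6, 36.7), (-36, 41.5, 44.6), (-28, 48.2, 49.8), (-20, 47.9, 49.9), (-12, 42.8, 48.3), (-4, 33.5, 38.4), (4, 35.6, 38.3), (12, 29.6, 33.3), (20, 24.2, 27.7), (28, 31.8, 34.4), (36, 32.3, 34.0), (44, 29.7, 34.5), (52, 7.8, 27.0), (60, 6.5, 8.3)]
scene 18.5 [(-60, 7.5, 21.2), (-52, 24.6, 26.4), (-44, 31.0, 35.0), (-36, 35.8, 38.2), (-28, 33.5, 35.8), (-20, 24.4, 29.3), (-12, 30.0, 32.4), (-4, 33.4, 34.6), (4, 33.0, 34.8), (12, 40.9, 45.7), (20, 49.0, 53.1), (28, 49.1, 52.6), (36, 41.2, 46.4), (44, 33.5, 36.1), (52, 33.4, 35.5), (60, 27.9, 31.8)]
```

Force held steady. One check first: lump A's crown dropped about 12 mm where 14 was expected. I'll press it again, offset away from row B and working along the row, and then repeat the steady press.

```bash
python3 -m crank '[0,0,4,0,0,0,0, 0,0,5,0,0,0,0, -11,-13,0,0,0,0,0, -11,-13,0,0,0,0,0, 0,0,-3,0,0,0,0, 0,0,-2,0,0,0,0, 0,0,0,0,0,0,0]'|grep -E 'clock|tcp|ft_'; python3 -m crank '[0,0,-1,0,0,0,0, 0,0,-1,0,0,0,0, 0,0,0,0,0,0,0]'|grep -E 'clock|tcp|ft_'; python3 -m crank '[0,0,-0.6,0,0,0,0, 0,0,-0.6,0,0,0,0, 0,0,0,0,0,0,0]'|grep -E 'clock|tcp|ft_'
```

```text
clock: 27.5
tcp_pos: [0.5744, 0.1046, 0.0896]
ft_force: [-0.5, -0.0, -2.0]
clock: 27.88
tcp_pos: [0.5744, 0.1043, 0.0881]
ft_force: [0.3, -0.2, -1.8]
clock: 28.25
tcp_pos: [0.5745, 0.1043, 0.0874]
ft_force: [-1.7, -0.1, 4.6]
```

```bash
python3 -m crank '[0,0,-0.7,0,0,0,0, 0,0,-0.5,0,0,0,0, 0,0,0,0,0,0,0]'|grep -E 'clock|tcp|ft_'; python3 -m crank '[-0.7,3,0,0,0,0,0, 0.7,-3,0,0,0,0,0, 0.7,-3,0,0,0,0,0, -0.7,3,0,0,0,0,0, 0,0,0,0,0,0,0]'|grep -E 'clock|tcp|ft_|-'
```

```text
clock: 28.62
tcp_pos: [0.5747, 0.1042, 0.087]
ft_force: [-2.0, -0.2, 11.3]
clock: 29.25
tcp_pos: [0.5755, 0.105, 0.0876]
tool_rot: [[0.948, 0.317, 0.004], [0.317, -0.948, 0.002], [0.004, -0.0, -1.0]]
ft_force: [-1.8, 0.4, 12.9]
```

```bash
python3 -m crank '[0,0,10,0,0,0,0, 0,0,25,0,0,0,0, 0,-40,0,0,0,0,0, 0,-50,0,0,0,0,0, 0,-50,0,0,0,0,0, 0,-20,0,0,0,0,0, 0,0,0,0,0,0,0]'|grep -E 'clock|tcp|ft_'
cat > m.py <<'E'
from h import *
ims=[]
a=np.radians(13);c=np.array([.5958,.129]);X=np.array([np.cos(a),np.sin(a)]);Y=np.array([-np.sin(a),np.cos(a)])
for cam in("top","scene"):
    fr=[ctrl.grab_frame(cam) for _ in range(3)];im=fr[0][0];d=np.median([f[1] for f in fr],0);P=pts(cam,d);ims.append(im);q=P.reshape(-1,3);q=q[~np.isnan(q[:,0])]
    u=(q[:,:2]-c)@X*1000;v=(q[:,:2]-c)@Y*1000
    for x0 in(-18.5,18.5):
        print(cam,x0,[(v0,round(float(np.median(q[m,2])*1000),1),round(float(np.percentile(q[m,2],95)*1000),1)) for v0 in range(-64,65,4) if (m:=(abs(u-x0)<9)&(abs(v-v0)<3)&(q[:,2]<.07)).sum()>2])
cv2.imwrite('pics/g.png',np.hstack([cv2.resize(i,None,fx=4,fy=4,interpolation=2) for i in(ims[0][140:220,215:310],ims[1][190:270,200:295])])[:,:,::-1])
E
python3 m.py
```

```text
clock: 30.12
tcp_pos: [0.5738, -0.057, 0.1202]
ft_force: [-0.2, -0.2, -2.2]
top -18.5 [(-64, 24.6, 27.2), (-60, 27.6, 31.5), (-56, 30.8, 33.8), (-52, 32.0, 34.7), (-48, 32.2, 34.8), (-44, 31.2, 33.9), (-40, 28.8, 31.3), (-36, 23.8, 27.4), (-32, 22.2, 28.9), (-28, 29.0, 32.0), (-24, 32.0, 33.9), (-20, 32.2, 34.4), (-16, 32.6, 34.4), (-12, 32.1, 32.7), (-8, 29.2, 31.3), (-4, 25.3, 28.7), (0, 25.3, 29.3), (4, 29.3, 32.4), (8, 33.1, 35.3), (12, 34.3, 37.2), (16, 33.7, 37.2), (20, 29.9, 32.3), (24, 25.5, 28.8), (28, 23.8, 26.6), (32, 27.6, 30.1), (36, 30.1, 32.7), (40, 30.6, 32.9), (44, 30.3, 32.1), (48, 30.2, 31.8), (52, 27.7, 30.0), (56, 25.2, 27.4), (60, 5.4, 22.2), (64, 15.9, 25.8)]
top 18.5 [(-64, 22.4, 25.9), (-60, 4.6, 20.9), (-56, 22.8, 27.3), (-52, 28.4, 31.9), (-48, 31.5, 33.2), (-44, 33.0, 34.4), (-40, 32.8, 34.7), (-36, 30.0, 33.6), (-32, 26.6, 29.4), (-28, 23.5, 26.2), (-24, 26.3, 29.6), (-20, 29.9, 31.6), (-16, 30.5, 32.4), (-12, 30.7, 32.6), (-8, 30.1, 32.5), (-4, 28.5, 31.7), (0, 25.4, 28.9), (4, 29.9, 33.3), (8, 32.6, 34.0), (12, 32.3, 34.0), (16, 32.4, 34.8), (20, 33.2, 
[... 738 characters left out ...]
32.2, 33.4), (52, 30.0, 32.6), (56, 24.8, 28.9), (60, 20.6, 26.1), (64, 20.2, 27.4)]
scene 18.5 [(-64, 20.3, 27.2), (-60, 8.4, 22.9), (-56, 27.1, 28.7), (-52, 30.2, 32.9), (-48, 33.3, 36.0), (-44, 35.8, 36.6), (-40, 35.1, 36.4), (-36, 33.1, 35.4), (-32, 28.8, 32.4), (-28, 26.3, 27.4), (-24, 28.5, 30.2), (-20, 32.5, 33.9), (-16, 33.2, 33.9), (-12, 33.0, 33.9), (-8, 32.8, 33.8), (-4, 30.9, 33.2), (0, 28.0, 30.9), (4, 34.1, 34.6), (8, 34.5, 35.9), (12, 35.0, 35.9), (16, 35.0, 36.0), (20, 35.1, 36.3), (24, 34.4, 35.9), (28, 28.5, 33.1), (32, 25.3, 30.1), (36, 28.0, 30.2), (40, 31.4, 33.3), (44, 33.5, 34.7), (48, 34.4, 35.2), (52, 34.2, 35.1), (56, 32.4, 34.1), (60, 28.9, 30.9), (64, 24.7, 28.1)]
```

View pics/g.png

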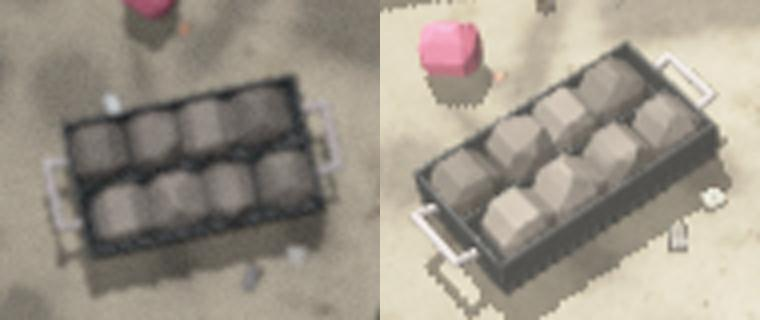

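Picture and profile agree: four distinct crowns per row, about 32 mm apart, tops at 33–37 mm, all seated. Now the repeat of the steady press at the centre.

```bash
python3 -m crank '[4,30,0,0,0,0,0, 4,40,0,0,0,0,0, 5,45,0,0,0,0,0, 5,40,0,0,0,0,0, 4,31,0,0,0,0,0, 0,0,-15,0,0,0,0, 0,0,-10,0,0,0,0, 0,0,0,0,0,0,0]'|grep -E 'clock|tcp|ft_'; python3 -m crank '[0,0,-2,0,0,0,0, 0,0,-2,0,0,0,0, 0,0,0,0,0,0,0]'|grep -E 'clock|tcp|ft_'; python3 -m crank '[0,0,-1,0,0,0,0, 0,0,-1,0,0,0,0, 0,0,0,0,0,0,0]'|grep -E 'clock|tcp|ft_'
```

```text
clock: 31.42
tcp_pos: [0.5947, 0.1293, 0.094]
ft_force: [-0.1, 0.2, -1.9]
clock: 31.8
tcp_pos: [0.5962, 0.1298, 0.0917]
ft_force: [-1.3, -0.1, -1.7]
clock: 32.17
tcp_pos: [0.5961, 0.1302, 0.0895]
ft_force: [0.3, -0.2, -2.7]
```

```bash
python3 -m crank '[0,0,-0.6,0,0,0,0, 0,0,-0.6,0,0,0,0, 0,0,0,0,0,0,0]'|grep -E 'clock|tcp|ft_'; python3 -m crank '[0,0,-0.5,0,0,0,0, 0,0,-0.4,0,0,0,0, 0,0,0,0,0,0,0]'|grep -E 'clock|tcp|ft_'
```

```text
clock: 32.55
tcp_pos: [0.5962, 0.1302, 0.0884]
ft_force: [-0.3, 0.4, -3.6]
clock: 32.92
tcp_pos: [0.5965, 0.1302, 0.0882]
ft_force: [-0.9, 0.0, 5.4]
```

```bash
python3 -m crank '[0,0,-0.6,0,0,0,0, 0,0,-0.5,0,0,0,0, 0,0,0,0,0,0,0]'|grep -E 'clock|tcp|ft_'; python3 -m crank '[0,0,-0.2,0,0,0,0, 0,0,0,0,0,0,0]'|grep -E 'clock|tcp|ft_'
```

```text
clock: 33.3
tcp_pos: [0.5968, 0.1302, 0.088]
ft_force: [-3.8, -0.3, 11.4]
clock: 33.55
tcp_pos: [0.5968, 0.1302, 0.088]
ft_force: [-2.7, 0.1, 12.3]
```

```bash
python3 -m crank '[0,0,0,0,0,0,0, 0,0,0,0,0,0,0, 0,0,0,0,0,0,0, 0,0,0,0,0,0,0, 0,0,0,0,0,0,0, 0,0,0,0,0,0,0, 0,0,0,0,0,0,0, 0,0,0,0,0,0,0]'|grep -E 'clock|tcp|ft_'; python3 -m crank '[0,0,0,0,0,0,0, 0,0,0,0,0,0,0]'|grep -E 'clock|tcp|ft_'; python3 -m crank '[0,0,10,0,0,0,0, 0,0,30,0,0,0,0, -2,-30,0,0,0,0,0, -2,-50,0,0,0,0,0, -2,-50,0,0,0,0,0, -2,-50,0,0,0,0,0, -2,-50,0,0,0,0,0, -3,-50,0,0,0,0,0]'|grep -E 'clock|tcp|ft_';  python3 -m crank '[0,-30,0,0,0,0,0, 0,-17,0,0,0,0,0, 0,0,-25,0,0,0,0, 0,0,-25,0,0,0,0, 0,0,-12,0,0,0,0, 0,0,-6,0,0,0,0, 0,0,0,0,0,0,0, 0,0,0,0,0,0,0]'
```

```text
clock: 34.55
tcp_pos: [0.5969, 0.1303, 0.088]
ft_force: [-2.9, 0.0, 12.5]
clock: 34.8
tcp_pos: [0.5969, 0.1302, 0.088]
ft_force: [-2.5, -0.5, 12.2]
clock: 35.8
tcp_pos: [0.5828, -0.1513, 0.1258]
ft_force: [0.9, 0.5, -2.1]
clock: 36.8
tcp_pos: [0.5839, -0.197, 0.0591]
tool_rot: [[0.948, 0.317, 0.002], [0.317, -0.948, -0.001], [0.001, 0.001, -1.0]]
ft_force: [-0.5, 1.0, -2.3]
finger_gap: 0.298
grasp_force: 60.1
```

```bash
python3 -m crank '[0,0,-3,0,0,0,0, 0,0,-2,0,0,0,0, 0,0,0,0,0,0,0]'|grep -E 'clock|tcp|ft_'; python3 -m crank '[0,0,-1,0,0,0,0, 0,0,0,0,0,0,0]'|grep -E 'clock|tcp|ft_';python3 -m crank '[0,0,-0.7,0,0,0,0, 0,0,0,0,0,0,0]'|grep -E 'clock|tcp|ft_'
```

```text
clock: 37.17
tcp_pos: [0.583, -0.1968, 0.053]
ft_force: [0.1, -0.0, -2.5]
clock: 37.42
tcp_pos: [0.5831, -0.1968, 0.0521]
ft_force: [-0.4, 0.2, -2.2]
clock: 37.67
tcp_pos: [0.5832, -0.1969, 0.0517]
ft_force: [-1.3, -0.7, -1.3]
```

```bash
python3 -m crank '[0,0,-0.4,0,0,0,0, 0,0,0,0,0,0,0]'|grep -E 'clock|tcp|ft_'; python3 -m crank '[0,0,0,0,0,0,0.4, 0,0,0,0,0,0,0.6, 0,0,0,0,0,0,1, 0,0,0,0,0,0,1, 0,0,0,0,0,0,1, 0,0,0,0,0,0,1]'; python3 -m crank '[0,0,10,0,0,0,1, 0,0,25,0,0,0,1, 0,0,40,0,0,0,1, 0,0,45,0,0,0,1, -30,-45,0,0,0,0,1, -40,-50,0,0,0,0,1, -40,-50,0,0,0,0,1, 0,0,0,0,0,0,1]'
cat >> m.py <<'E'
for cam in("top","scene"):
    im,d=ctrl.grab_frame(cam);P=pts(cam,d);x,y,z=np.moveaxis(P,-1,0)
    near=(abs(x-.583)<.05)&(abs(y+.197)<.05)
    for lo,hi in((.03,.06),(.06,.09),(.0965,.11)):
        q=P[near&(z>lo)&(z<hi)]*1000;print(cam,lo,len(q),np.round(q.mean(0),1) if len(q) else "")
E
python3 m.py | tail -6
python3 -c "
from h import *
im=ctrl.grab_frame('top')[0];im2=ctrl.grab_frame('scene')[0]
cv2.imwrite('pics/i.png',np.hstack([im[60:260,220:480],im2[100:300,180:440]])[:,:,::-1])"
```

```text
clock: 37.92
tcp_pos: [0.5833, -0.1969, 0.0516]
ft_force: [-1.4, 0.1, 5.9]
clock: 38.67
tcp_pos: [0.5832, -0.1968, 0.0511]
tool_rot: [[0.948, 0.317, 0.0], [0.317, -0.948, -0.0], [0.0, 0.0, -1.0]]
ft_force: [0.6, 0.5, 0.6]
finger_gap: 1.001
grasp_force: 0.0
clock: 39.67
tcp_pos: [0.4727, -0.3429, 0.172]
tool_rot: [[0.951, 0.311, 0.001], [0.311, -0.951, -0.002], [0.0, 0.002, -1.0]]
ft_force: [0.4, -0.3, -0.4]
finger_gap: 1.0
grasp_force: 0.0
top 0.03 44 [ 578.1 -186.3   45. ]
top 0.06 48 [ 578.4 -186.8   75.9]
top 0.0965 117 [ 583.3 -195.9   98.5]
scene 0.03 158 [ 575.4 -189.2   45.3]
scene 0.06 169 [ 575.5 -188.9   75.1]
scene 0.0965 107 [ 582.1 -194.8  100. ]
```

View pics/i.png

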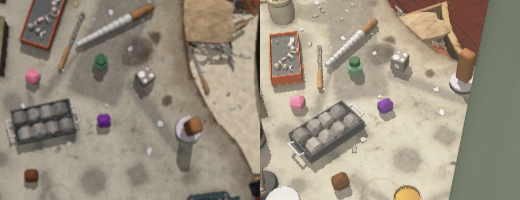

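The tamper stands upright, clear of the gripper. The bed is level and the bystanders are where they were.

```bash
python3 -c "
from workcell import ctrl
print(ctrl.finish_job())"
```

```text
the job is handed in; nothing more can be done
None
```

The job is handed in with no verdict returned: by the depth images all eight lumps lie in one level layer, the bed was pressed at about 15 N for over a second, and the tamper stands upright on the bench with the gripper clear.

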